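# Load the paint carousel and click it on

## Robot

A 6-joint arm with a two-finger parallel gripper is mounted at the origin on the work surface. World frame = base frame: x ahead of the robot, y to its left, z up, the work surface at z = 0. Lengths are in m, angles in rad, forces in N, time in s.
With the tool pointing down it reaches from about 0.425 to 0.95 m from the base axis. Payload 14.7 kg.
Tool frame: the origin (TCP) lies at the very end of the fingers, on their centre line; the grasp point (between the pads) lies 19 mm behind it (ctrl.tcp_to_grasp is the distance from the TCP to the grasp point, in m); z points along the fingers, y is the line along which they close (so a half turn about z gives the same grasp; the last joint's range is limited). The gripper opens to 85 mm and grips with 20 to 120 N. Pads are 22 mm wide; open, the fingers measure 114 mm over their backs; the gripper's body (76 mm by 85 mm) begins 54 mm behind the grasp point. The pads swing forward as they close: fully open they stand 13 mm farther back than shut.
Start: joints at [1.257, 0.48, 1.596, -0, 1.065, -0.047], TCP at [0.171, 0.627, 0.231] pointing down, gripper open.
Joint ranges: [-2.75, 2.75], [-0.82, 2.05], [0.23, 2.67], [-1.56, 4.7], [0.09, 2.69], [-2.92, 2.92]. Speed limits (rad/s): [1.89, 1.89, 2.39, 3.01, 3.01, 3.01].

## Interface

Orientations are given as a unit quaternion [x, y, z, w].
In Python, from cell import ctrl gives the robot as it stands.
- The arm moves only by the tool play_rows, never from a script. Its argument "series" is a list of rows, each an object with "delta_pos": the shift along the tool's x, y, z in m, a list of three; "angular": the turn, a rotation vector about the tool's x, y, z in degrees, a list of three; "claw": the closure, from -1 (fully open) to 1 (shut). In form: [{"delta_pos": [x, y, z], "angular": [rx, ry, rz], "claw": claw}, ...]. A call has 1 to 12 rows; each row is the pose to reach, as a shift and turn from the pose commanded when the call began, along the tool's axes at that moment; what a row does not reach only later rows make up. A row lasts 1/12 s, in which the tool goes at most 41.7 mm and 7.16 degrees, less where a joint would pass 70% of its speed; a pose out of reach is approached as far as the arm can. A call with a gripper value outside its range is refused whole. The fingers move at their own pace and stop on an object; "newtons" is the grip in N (left out, the last holds). Time passes only in rows, so rows that repeat a pose let the fingers close. It gives the time, the measured TCP pose, the force, the opening and the grip force at its end, in the units of the state.
- ctrl.state(): the state, without advancing time (a new reading comes with each control period).
- ctrl.grab_frame(name): name is "scene" or "side" or "wrist"; returns a dict with "frame" (480x640x3 uint8, blue, green, red), "depth" (480x640 float32, m along the optical axis (not along the pixel's ray), 0 where there is no reading), "fx", "fy", "cx", "cy" (pixels), "origin" and "orientation" of the camera in the world; the wrist camera has in their place "T_tool_cam" (4x4, takes a point from camera to tool coordinates, whose origin is the TCP and whose axes are the flange's). Camera axes: x right, y down, z forward; pixel columns grow to the right and rows downward; lengths in m; the calibration is good to about 2 mm. A picture is of the moment at which its call begins: read the wrist's pose just before it.
- ctrl.hand_in(): hands the job in; it is judged then, once.
The state is a dict: "clock": time; "qpos": joint angles; "dq": joint speeds; "joint_torque": joint torques, N m; "tool_pos": TCP position; "ee_rot": TCP orientation; "wrist_force": force on the tool from outside, world axes, zero at the start; "ft_torque": the same for the moment, N m; "grip_width": finger opening in m; "finger_force": force on a finger pad.
Only numpy, scipy, OpenCV 4.12 (cv2) and the standard library are available. Lean on these libraries where they do the work, as an engineer would, in place of code of your own. Each camera call takes 0.05 s, during which the arm holds its last target. There are 200 camera calls.

## Task

Take the magenta paint bottle from the black board and put it, upright, into the empty carousel pocket at the red pointer; press it gently down past the spring clip until it is fully home on the pocket's seat. Then turn the carousel exactly one click clockwise (seen from above) by its wooden post, so that the other empty pocket stops at the red pointer. Leave the other two bottles on the board standing where they are.

Things in the scene. Friction and masses are not known exactly. Their poses are not given: they have to be found in the camera images.
- bottle: The paint bottle to load: magenta, 32 mm in diameter, 76 mm tall, 0.12 kg (give or take a third), upright on the board. The body is 51 mm high with a 3 mm bevel round its foot; above it a black cap, 29 mm in diameter, 25 mm high, with a magenta band and dot: grip it there. Origin: centre of its underside; z up along its axis.
- bottle_green: A bystander bottle of the same shape and size with green paint, standing on the board beside the magenta one. Origin: centre of its underside.
- bottle_white: A bystander bottle of the same shape and size with white paint, standing on the board too. Origin: centre of its underside. The three stand in a row about 80 mm apart, in any order.
- board: Fixed black lacquered board, 100 x 270 x 6 mm, long along its y, that the three loose bottles stand on. Origin: centre of its underside.
- carousel_base: Fixed round base of the carousel, 190 mm in diameter; a red pointer sticks out from under the wheel and ends in an upright red flag (24 mm wide, 8 mm thick, top 80 mm above the table, 144 mm from the axis) at the side that faces the robot (its -x side). Origin: centre of its underside on the table, on the wheel's axis; z up. The base keeps still; the wheel on it turns.
- station (a point): Fixed point above the red pointer, at the height of the pocket mouths (92 mm above the table), where a pocket's mouth centre lies when it is at the pointer.
- pocket (a point): Centre of the mouth of the empty pocket at the pointer at the start: the one to load. Bore 33.4 mm, flared to 42 mm over the top 6 mm. In it sits an insert, a red seat with a spring clip just above, set at a height nobody has measured: the bottle is fully home with its underside 32 to 46 mm below the mouth, where the way down ends hard. Over 30 N between bottle and carousel is too much. z up.
- next_pocket (a point): Centre of the mouth of the other empty pocket, 60 degrees counter-clockwise (seen from above) of the one to load at the start. It stays empty and comes to the pointer when the wheel is turned one click clockwise.
- seat (a joint): How far the light damped spring plate on the seat of the pocket to load is pressed down, in m: 0 when empty, 0.004 with the bottle fully home. The clip, a sprung nose on the hub side, damped, 7 mm above the bottle's home position, holds the bottle up under its own weight; pushed slowly, the bottle passes it at some 2 to 12 N and is home about 4 mm further down, where the force rises steeply.
- wheel (a joint): Angle of the wheel in rad, 0 at the start, growing clockwise seen from above. It clicks to rest every 60 degrees (1.047 rad) and pulls itself into the nearest click from anywhere less than half way; about 0.6 N m is needed to leave a click, falling to nothing half way.
- post_top (a point): Centre of the top of the wooden post that turns the wheel: an upright round post, 14 mm in diameter, 100 mm from the wheel's axis, top 168 mm above the table; its top 35 mm stand clear above all the bottles in the pockets, so it can be pushed sideways or pinched there.
- wheel_axis (a point): Centre of the hub's top, on the wheel's axis, 92 mm above the table. The white wheel is 232 mm in diameter, its top 42 mm up, with a 48 mm hub and six aluminium pocket tubes, 60 degrees apart, 85 mm from the axis, 42 mm wide (empty ones 51 at the mouth), 50 mm tall. Four hold bottles that belong to the wheel (tops 132 mm above the table); two neighbours are empty.
There are look-alikes about, which are no part of the job. Of the things like the bottle, leave any that is yellow; of the rest the larger one is meant.

How it is judged:
On the way, in this order (a step that is already met when the one before it is completed fails the run):
1. the magenta bottle is fully home in the pocket at the pointer (value of joint seat above 0.0025 m and horizontal distance between bottle and pocket below 0.005 m and angle between bottle's own z axis and vertical below 0.1 rad and distance between pocket and station below 0.008 m), for 0.2 s.
2. the wheel is one click on: the other empty pocket is at the pointer (distance between next_pocket and station below 0.006 m and value of joint seat above 0.0025 m), for 0.2 s.
At the end, for the whole second after the job is handed in: The magenta bottle is upright (within 0.1 rad) in the pocket it was to go in (axis within 5 mm), fully home (seat plate at least 2.5 of its 4 mm down), the other empty pocket is at rest at the pointer (within 6 mm), one click clockwise of the start (all of step 2 and horizontal distance between bottle and pocket below 0.005 m and angle between bottle's own z axis and vertical below 0.1 rad and linear speed of bottle below 0.01 m/s); the robot touches nothing.
It fails at once if bottle pressed against the carousel with more than 30 N (contact force between bottle and carousel_base above 30 N).
It fails at once if wheel turned more than half way on to a second click (value of joint wheel above 1.57 rad).
It fails at once if wheel turned the wrong way, half way to a click (value of joint wheel below -0.52 rad).
It fails at once if another bottle on the board moved more than 25 mm (distance of any of bottle_green, bottle_white from where it was at the start of the episode above 0.025 m).
It also fails if it takes over 72 s, if anything falls off the work surface, if the arm or the gripper's body presses on something with over 40 N, if the wrist force passes 120 N, or if a joint passes its speed limit or range.

## Working session

There is one attempt and no reset: what is moved stays moved. The work goes in short steps, Python scripts to look and compute and a tool call to move; the robot and the scene stay as the last step left them, time stands still between calls to the robot, and variables do not carry over. Pictures are saved under pics/ and viewed, at most 10 in all, crops included, and the job is handed in when it is done.

Besides the shell and the picture viewer there is one more tool, called after ">>>" in YAML: its name, and indented under it one key for each argument. play_rows: Moves the arm, as the interface text tells. Its arguments: {"type":"object","properties":{"series":{"type":"array","items":{"type":"object","properties":{"delta_pos":{"type":"array","items":{"type":"number"}},"angular":{"type":"array","items":{"type":"number"}},"claw":{"type":"number"}}}},"newtons":{"type":"number"}},"required":["series"]}

```bash
mkdir -p pics; ls; cat > h.py <<'E'
import numpy as np, cv2
from scipy.spatial.transform import Rotation as R
from cell import ctrl
def grab(n):
    s=ctrl.state(); f=ctrl.grab_frame(n)
    if n=="wrist":
        T=np.eye(4);T[:3,:3]=R.from_quat(s["ee_rot"]).as_matrix();T[:3,3]=s["tool_pos"];M=T@np.array(f["T_tool_cam"])
    else:
        M=np.eye(4)
        o=np.array(f["orientation"],float); M[:3,:3]=o if o.shape==(3,3) else R.from_quat(o).as_matrix(); M[:3,3]=f["origin"]
    f["M"]=M; return f
def cloud(f):
    v,u=np.mgrid[:480,:640]; z=f["depth"]
    P=np.stack([(u-f["cx"])/f["fx"]*z,(v-f["cy"])/f["fy"]*z,z],-1)
    return P@f["M"][:3,:3].T+f["M"][:3,3]
def ray(f,u,v,h):
    d=f["M"][:3,:3]@np.array([(u-f["cx"])/f["fx"],(v-f["cy"])/f["fy"],1]); o=f["M"][:3,3]
    return o+d*(h-o[2])/d[2]
E
python3 - <<'E'
from h import *
for n in("scene","side"):
    f=grab(n); cv2.imwrite(f"pics/{n}0.png",f["frame"]); print(n,f["M"].round(3).tolist(),f["fx"])
    np.savez(f"{n}0.npz",**{k:f[k] for k in("frame","depth","fx","fy","cx","cy","M")})
s=ctrl.state();print(s)
E
```

```text
pics
scene [[-0.471, 0.691, -0.548, 0.975], [0.882, 0.371, -0.291, 0.306], [0.002, -0.62, -0.784, 0.743], [0.0, 0.0, 0.0, 1.0]] 494.8861048881758
side [[-0.982, -0.088, 0.17, 0.35], [-0.19, 0.559, -0.807, 0.842], [-0.024, -0.824, -0.566, 0.681], [0.0, 0.0, 0.0, 1.0]] 541.1737461357156
{'clock': 0.1, 'qpos': array([ 1.25736441e+00,  4.80792585e-01,  1.59682076e+00, -2.56506167e-05,
        1.06509304e+00, -4.66070230e-02]), 'dq': array([-3.66000399e-04,  8.29940111e-04, -3.77801093e-03, -4.13506114e-05,
       -1.50643327e-03, -1.26353782e-03]), 'joint_torque': array([ 7.01287699e-04, -9.52244854e+01, -4.31044865e+01,  4.59213970e-05,
        5.25031370e-03,  9.59129420e-05]), 'tool_pos': array([0.17126181, 0.62664287, 0.23071765]), 'ee_rot': array([ 1.33010850e-01,  9.91114425e-01, -5.49877794e-04, -8.86712755e-05]), 'wrist_force': array([-0.59078915, -0.15581349, -0.44375699]), 'ft_torque': array([ 0.02044642,  0.04677771, -0.00408957]), 'finger_force': 0.0, 'grip_width': 0.08562770094496615}
```

View pics/scene0.png

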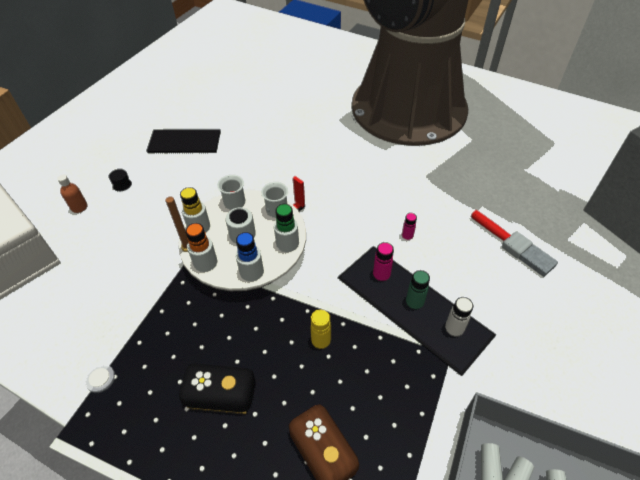

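View pics/side0.png

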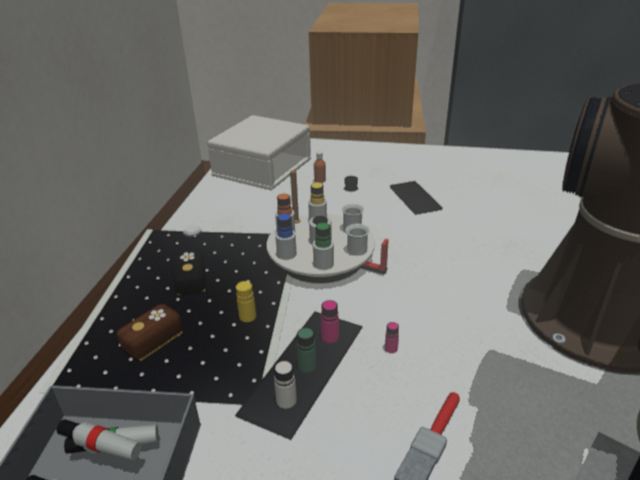

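Scene view: two magenta bottles and a yellow one are candidates. They are the large magenta at (384,262) on the black board, a small magenta at (409,226) off the board, and the yellow at (320,329). The one meant is (384,262), because it is the larger and stands on the board. The empty pockets are at (275,198), next to the red flag (299,193), and at (232,190). The post is at (178,222).

```bash
python3 - <<'E'
from h import *
C={}
for n in("scene","side"):
    f=dict(np.load(n+"0.npz")); P=cloud(f); C[n]=(f,P)
    hsv=cv2.cvtColor(f["frame"],cv2.COLOR_BGR2HSV); ok=f["depth"]>0
    def blobs(name,m):
        k,l,st,ce=cv2.connectedComponentsWithStats((m&ok).astype(np.uint8))
        for i in range(1,k):
            if st[i,4]>40:
                q=P[l==i]; print(n,name,ce[i].round(),st[i,4],"med",np.median(q,0).round(3),"lo",np.percentile(q,3,0).round(3),"hi",np.percentile(q,97,0).round(3))
    H,S,V=hsv[...,0],hsv[...,1],hsv[...,2]
    blobs("magenta",(H>155)&(H<176)&(S>120)&(V>60))
    blobs("red",((H<4)|(H>177))&(S>180)&(V>90))
    # upright bottles: cap tops on board & carousel
    z=P[...,2]
    for nm,lo,hi in(("captop",.079,.086),("carTop",.128,.137),("mouth",.088,.096),("post",.150,.175)):
        reg=(P[...,0]>.3)&(P[...,0]<.85)&(abs(P[...,1])<.5)
        blobs(nm,(z>lo)&(z<hi)&reg)
    # board top
    blobs("board",(z>.003)&(z<.012)&(V<60)&(P[...,0]>.2)&(P[...,0]<.9))
f=C["scene"][0]["frame"][200:380,340:520]; cv2.imwrite("pics/c.png",cv2.resize(f,None,fx=3,fy=3))
E
```

```text
scene magenta [411. 217.] 64 med [0.376 0.154 0.058] lo [0.368 0.146 0.055] hi [0.384 0.162 0.06 ]
scene magenta [408. 231.] 156 med [0.384 0.156 0.027] lo [0.377 0.146 0.007] hi [0.387 0.164 0.046]
scene magenta [385. 249.] 146 med [0.484 0.149 0.084] lo [0.473 0.138 0.081] hi [0.495 0.16  0.086]
scene magenta [382. 269.] 368 med [0.496 0.153 0.039] lo [0.482 0.136 0.009] hi [0.499 0.163 0.067]
scene red [298. 192.] 221 med [ 0.413 -0.063  0.051] lo [ 0.409 -0.073  0.017] hi [ 0.418 -0.055  0.081]
scene red [490. 225.] 328 med [0.288 0.287 0.018] lo [0.272 0.252 0.011] hi [0.303 0.322 0.023]
scene captop [ 62. 179.] 56 med [ 0.62  -0.454  0.084] lo [ 0.611 -0.466  0.079] hi [ 0.627 -0.449  0.086]
scene captop [298. 179.] 42 med [ 0.41  -0.066  0.081] lo [ 0.404 -0.076  0.079] hi [ 0.414 -0.055  0.083]
scene captop [230. 182.] 53 med [ 0.475 -0.175  0.083] lo [ 0.47  -0.181  0.079] hi [ 0.494 -0.159  0.085]
scene captop [232. 193.] 61 med [ 0.503 -0.149  0.082] lo [ 0.481 -0.17   0.079] hi [ 0.509 -0.142  0.085]
scene captop [273. 190.] 49 med [ 0.453 -0.092  0.082] lo [ 0.448 -0.099
[... 5587 characters left out ...]
.168]
side board [414. 188.] 102 med [ 0.362 -0.447  0.009] lo [ 0.325 -0.467  0.006] hi [ 0.405 -0.397  0.011]
side board [318. 277.] 246 med [ 0.534 -0.018  0.009] lo [ 0.471 -0.05   0.004] hi [ 0.611 -0.01   0.012]
side board [191. 292.] 62 med [0.778 0.066 0.008] lo [0.757 0.053 0.003] hi [0.801 0.076 0.012]
side board [297. 382.] 4681 med [0.511 0.268 0.006] lo [0.451 0.111 0.004] hi [0.582 0.351 0.008]
side board [158. 345.] 95 med [0.778 0.218 0.009] lo [0.753 0.174 0.005] hi [0.802 0.254 0.012]
side board [ 47. 440.] 122 med [0.855 0.431 0.01 ] lo [0.85  0.387 0.006] hi [0.859 0.476 0.012]
side board [192. 444.] 56 med [0.641 0.401 0.01 ] lo [0.638 0.368 0.007] hi [0.644 0.431 0.012]
```

View pics/c.png

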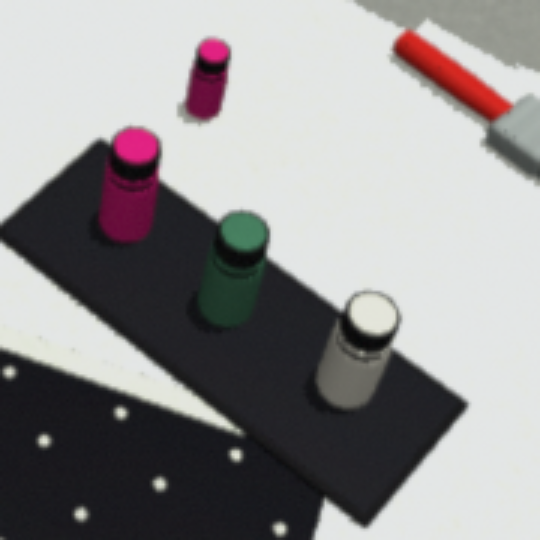

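The enlarged crop confirms it: the magenta bottle on the board (cap top at crop (136,146), z≈83 mm) is the large one, and the off-board one at (210,55) tops out at 58 mm.

The estimates are:

| Item | x, y (m) |
|---|---|
| Bottle | (.4835, .149) |
| Carousel axis | (.5485, -.1015) |
| Pocket to load | (.467, -.079) |
| Post | (.619, -.172) |

The sizes given fit these: the pocket is 84.6 mm from the axis and the post 100 mm.

>>> play_rows:
  series:
    - {"delta_pos": [-0.428, -0.378, 0.03], "angular": [0, 0, 90], "claw": -1}
    - {"delta_pos": [-0.428, -0.378, 0.03], "angular": [0, 0, 90], "claw": -1}
    - {"delta_pos": [-0.428, -0.378, 0.03], "angular": [0, 0, 90], "claw": -1}
    - {"delta_pos": [-0.428, -0.378, 0.03], "angular": [0, 0, 90], "claw": -1}
    - {"delta_pos": [-0.428, -0.378, 0.03], "angular": [0, 0, 90], "claw": -1}
    - {"delta_pos": [-0.428, -0.378, 0.03], "angular": [0, 0, 90], "claw": -1}
    - {"delta_pos": [-0.428, -0.378, 0.03], "angular": [0, 0, 90], "claw": -1}
    - {"delta_pos": [-0.428, -0.378, 0.03], "angular": [0, 0, 90], "claw": -1}
    - {"delta_pos": [-0.428, -0.378, 0.03], "angular": [0, 0, 90], "claw": -1}
    - {"delta_pos": [-0.428, -0.378, 0.03], "angular": [0, 0, 90], "claw": -1}
    - {"delta_pos": [-0.428, -0.378, 0.03], "angular": [0, 0, 90], "claw": -1}
    - {"delta_pos": [-0.428, -0.378, 0.03], "angular": [0, 0, 90], "claw": -1}

```text
clock: 1.1
tool_pos: [0.4458, 0.2076, 0.2049]
ee_rot: [0.775, 0.632, -0.0, -0.0]
wrist_force: [0.4, 1.5, 0.4]
grip_width: 0.0857
finger_force: 0.0
```

```bash
cat >> h.py <<'E'
def go(target,yang):
    "shift/turn in tool axes to world target (TCP), tool down with y at angle yang (deg)"
    s=ctrl.state(); r=R.from_quat(s["ee_rot"]); a=np.radians(yang); y=np.array([np.cos(a),np.sin(a),0]); z=np.array([0,0,-1.])
    g=R.from_matrix(np.column_stack([np.cross(y,z),y,z]))
    print("clock",round(s["clock"],2),"tcp",s["tool_pos"].round(4),"F",s["wrist_force"].round(1),"w",round(s["grip_width"],4))
    print("delta",r.inv().apply(np.array(target)-s["tool_pos"]).round(4),"ang",(r.inv()*g).as_rotvec(degrees=True).round(2))
E
python3 -c "
from h import *
go([.4835,.149,.16],-15.4)"
```

```text
clock 1.1 tcp [0.4458 0.2076 0.2049] F [0.4 1.5 0.4] w 0.0857
delta [-0.0498  0.0487  0.0449] ang [-0.    0.    3.82]
```

>>> play_rows:
  series:
    - {"delta_pos": [-0.05, 0.049, 0.045], "angular": [0, 0, 3.8], "claw": -1}
    - {"delta_pos": [-0.05, 0.049, 0.045], "angular": [0, 0, 3.8], "claw": -1}
    - {"delta_pos": [-0.05, 0.049, 0.045], "angular": [0, 0, 3.8], "claw": -1}
    - {"delta_pos": [-0.05, 0.049, 0.045], "angular": [0, 0, 3.8], "claw": -1}
    - {"delta_pos": [-0.05, 0.049, 0.045], "angular": [0, 0, 3.8], "claw": -1}

```text
clock: 1.52
tool_pos: [0.4832, 0.1509, 0.1599]
ee_rot: [0.794, 0.608, -0.0, -0.0]
wrist_force: [0.1, 0.2, 0.1]
grip_width: 0.0856
finger_force: 0.0
```

```bash
python3 - <<'E'
from h import *
f=grab("wrist"); P=cloud(f); cv2.imwrite("pics/w1.png",f["frame"])
hsv=cv2.cvtColor(f["frame"],cv2.COLOR_BGR2HSV); H,S,V=cv2.split(hsv)
m=(H>155)&(H<176)&(S>120)&(V>60)&(P[...,2]>.075)&(P[...,2]<.09)
c,r=cv2.minEnclosingCircle(np.argwhere(m)[:,::-1].astype(np.float32))
print(c,r,ray(f,*c,.082),P[m].mean(0),r*.1/f["fx"]); go([*ray(f,*c,.082)[:2],.057],-15.4)
E
```

```text
(321.84375, 254.421875) 21.533849716186523 [0.48530324 0.14821311 0.082     ] [0.48571826 0.14689202 0.08265071] 0.005789078751622402
clock 1.57 tcp [0.4833 0.1515 0.1604] F [ 0.1 -0.  -0.4] w 0.0852
delta [-0.0027  0.0028  0.1034] ang [-0.   -0.01  0.39]
```

View pics/w1.png

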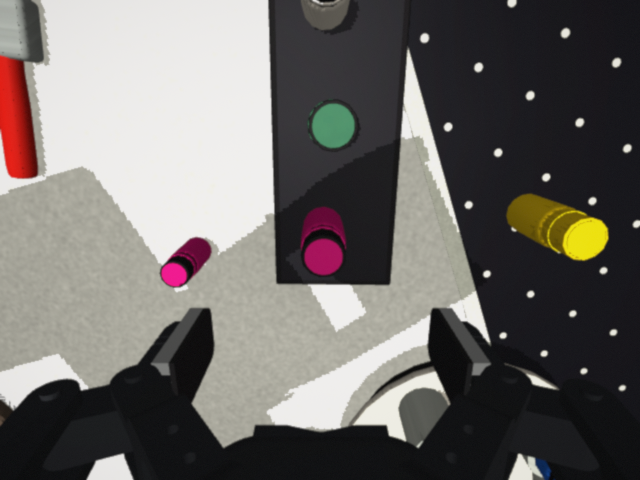

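The wrist view shows the magenta cap at (322,254), centred between the fingers. Descending to it.

>>> play_rows:
  series:
    - {"delta_pos": [-0.0025, 0.002, 0.03], "angular": [0, 0, 0.4], "claw": -1}
    - {"delta_pos": [-0.0025, 0.002, 0.06], "angular": [0, 0, 0.4], "claw": -1}
    - {"delta_pos": [-0.0025, 0.002, 0.08], "angular": [0, 0, 0.4], "claw": -1}
    - {"delta_pos": [-0.0025, 0.002, 0.095], "angular": [0, 0, 0.4], "claw": -1}
    - {"delta_pos": [-0.0025, 0.002, 0.103], "angular": [0, 0, 0.4], "claw": -1}
    - {"delta_pos": [-0.0025, 0.002, 0.103], "angular": [0, 0, 0.4], "claw": -1}
    - {"delta_pos": [-0.0025, 0.002, 0.103], "angular": [0, 0, 0.4], "claw": 0}
    - {"delta_pos": [-0.0025, 0.002, 0.103], "angular": [0, 0, 0.4], "claw": 1}
    - {"delta_pos": [-0.0025, 0.002, 0.103], "angular": [0, 0, 0.4], "claw": 1}
    - {"delta_pos": [-0.0025, 0.002, 0.103], "angular": [0, 0, 0.4], "claw": 1}
    - {"delta_pos": [-0.0025, 0.002, 0.103], "angular": [0, 0, 0.4], "claw": 1}
    - {"delta_pos": [-0.0025, 0.002, 0.103], "angular": [0, 0, 0.4], "claw": 1}
  newtons: 60

```text
clock: 2.57
tool_pos: [0.4852, 0.1481, 0.0579]
ee_rot: [0.796, 0.606, 0.001, 0.0]
wrist_force: [-3.1, 1.0, 11.8]
grip_width: 0.027
finger_force: 58.1
```

>>> play_rows:
  series:
    - {"delta_pos": [0, 0, 0], "angular": [0, 0, 0], "claw": 1}
    - {"delta_pos": [0, 0, 0], "angular": [0, 0, 0], "claw": 1}
    - {"delta_pos": [0, 0, 0], "angular": [0, 0, 0], "claw": 1}
    - {"delta_pos": [0, 0, 0], "angular": [0, 0, 0], "claw": 1}

```text
clock: 2.9
tool_pos: [0.4852, 0.1481, 0.0579]
ee_rot: [0.796, 0.606, 0.001, 0.0]
wrist_force: [-2.8, 0.9, 12.3]
grip_width: 0.0273
finger_force: 58.1
```

>>> play_rows:
  series:
    - {"delta_pos": [0, 0, -0.01], "angular": [0, 0, 0], "claw": 1}
    - {"delta_pos": [0, 0, -0.03], "angular": [0, 0, 0], "claw": 1}
    - {"delta_pos": [0, 0, -0.06], "angular": [0, 0, 0], "claw": 1}
    - {"delta_pos": [0, 0, -0.09], "angular": [0, 0, 0], "claw": 1}
    - {"delta_pos": [0, 0, -0.12], "angular": [0, 0, 0], "claw": 1}
    - {"delta_pos": [0, 0, -0.14], "angular": [0, 0, 0], "claw": 1}
    - {"delta_pos": [0, 0, -0.15], "angular": [0, 0, 0], "claw": 1}
    - {"delta_pos": [0, 0, -0.15], "angular": [0, 0, 0], "claw": 1}
    - {"delta_pos": [0, 0, -0.15], "angular": [0, 0, 0], "claw": 1}

```text
clock: 3.65
tool_pos: [0.4847, 0.1479, 0.2069]
ee_rot: [0.796, 0.606, 0.0, 0.0]
wrist_force: [0.2, -0.8, -1.9]
grip_width: 0.0272
finger_force: 59.2
```

```bash
python3 - <<'E'
from h import *
go([.467,-.079,.207],-15.4)
for n in("scene","side"):
    f=grab(n); P=cloud(f); H,S,V=cv2.split(cv2.cvtColor(f["frame"],cv2.COLOR_BGR2HSV))
    m=(H>155)&(H<176)&(S>100)&(V>50)&(P[...,2]>.12)&(f["depth"]>0)
    q=P[m]; print(n,len(q),np.percentile(q,[2,50,98],axis=0).round(4).tolist())
    ys,xs=np.nonzero(m)
    for a,b in((.152,.172),(.18,.20)):
        t=q[(q[:,2]>a)&(q[:,2]<b)]; print(a,t.mean(0).round(4), t.min(0).round(3),t.max(0).round(3))
E
```

```text
clock 3.65 tcp [0.4847 0.1479 0.2069] F [ 0.2 -0.8 -1.9] w 0.0272
delta [-2.234e-01  4.340e-02 -1.000e-04] ang [ 0.02 -0.01 -0.03]
scene 489 [[0.4749, 0.1373, 0.1606], [0.4947, 0.1549, 0.189], [0.4995, 0.163, 0.2338]]
0.152 [0.495  0.1517 0.1656] [0.483 0.135 0.158] [0.5   0.163 0.172]
0.18 [0.4951 0.1517 0.1905] [0.481 0.136 0.18 ] [0.5   0.164 0.2  ]
side 537 [[0.4676, 0.1384, 0.1604], [0.4805, 0.1589, 0.1898], [0.4937, 0.163, 0.2316]]
0.152 [0.4791 0.1593 0.1655] [0.467 0.152 0.158] [0.493 0.164 0.172]
0.18 [0.4796 0.1587 0.1902] [0.467 0.148 0.18 ] [0.494 0.165 0.2  ]
```

>>> play_rows:
  series:
    - {"delta_pos": [-0.04, 0.043, -0.01], "angular": [0, 0, 0], "claw": 1}
    - {"delta_pos": [-0.08, 0.043, -0.01], "angular": [0, 0, 0], "claw": 1}
    - {"delta_pos": [-0.12, 0.043, -0.01], "angular": [0, 0, 0], "claw": 1}
    - {"delta_pos": [-0.16, 0.043, -0.01], "angular": [0, 0, 0], "claw": 1}
    - {"delta_pos": [-0.2, 0.043, -0.01], "angular": [0, 0, 0], "claw": 1}
    - {"delta_pos": [-0.24, 0.043, -0.01], "angular": [0, 0, 0], "claw": 1}
    - {"delta_pos": [-0.28, 0.043, -0.01], "angular": [0, 0, 0], "claw": 1}
    - {"delta_pos": [-0.303, 0.043, -0.01], "angular": [0, 0, 0], "claw": 1}
    - {"delta_pos": [-0.303, 0.043, -0.01], "angular": [0, 0, 0], "claw": 1}
    - {"delta_pos": [-0.303, 0.043, -0.01], "angular": [0, 0, 0], "claw": 1}
    - {"delta_pos": [-0.303, 0.043, -0.01], "angular": [0, 0, 0], "claw": 1}

```text
clock: 4.67
tool_pos: [0.4452, -0.1551, 0.2161]
ee_rot: [0.796, 0.605, -0.0, -0.001]
wrist_force: [-0.1, 0.1, -1.7]
grip_width: 0.0272
finger_force: 59.5
```

```bash
python3 - <<'E'
from h import *
f=grab("wrist"); P=cloud(f); cv2.imwrite("pics/w2.png",f["frame"]); go([.467,-.079,.165],-15.4)
z=P[...,2]; m=(abs(z-.092)<.003)&(np.hypot(P[...,0]-.467,P[...,1]+.079)<.032)
v,u=np.nonzero(m); p=np.array([ray(f,a,b,.092) for a,b in zip(u,v)])[:,:2]
c,r=cv2.minEnclosingCircle(p.astype(np.float32)); print("rim",len(p),c,r)
A=np.c_[2*p,np.ones(len(p))]; s=np.linalg.lstsq(A,(p**2).sum(1),rcond=None)[0]; print("fit",s[:2],np.sqrt(s[2]+s[:2]@s[:2]))
q=P[(abs(z-.133)<.004)&(np.hypot(P[...,0]-.528,P[...,1]+.02)<.03)]
if len(q): print("green",cv2.minEnclosingCircle(q[:,:2].astype(np.float32)))
E
```

```text
clock 4.72 tcp [ 0.4454 -0.1547  0.2163] F [ 1.4  0.5 -1.1] w 0.0271
delta [0.0787 0.0008 0.0513] ang [-0.09 -0.02 -0.01]
rim 1837 (0.4685404300689697, -0.08261221647262573) 0.024906817823648453
fit [ 0.468572   -0.08263955] 0.02176252665454695
green ((0.5251240730285645, -0.03252489119768143), 0.009781408123672009)
```

View pics/w2.png

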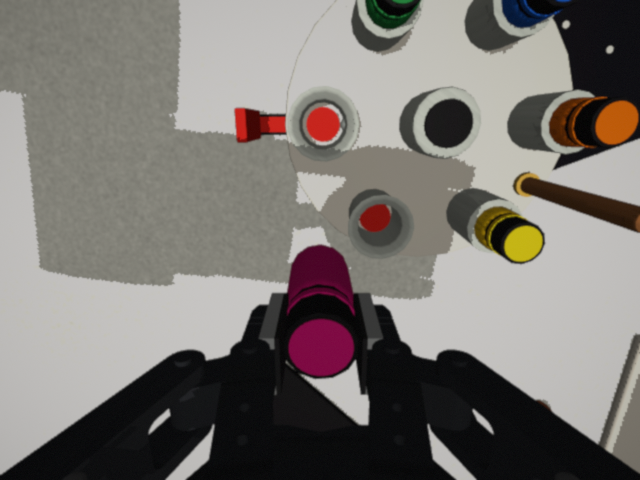

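The wrist view shows the pocket at the flag at (323,124) with its red seat, the empty neighbour at (380,222), the post base at (525,183), and the magenta bottle held straight. The rim fit gives (.468,-.082), radius 24.9 mm against 25.5 expected.

>>> play_rows:
  series:
    - {"delta_pos": [0.03, 0.003, 0], "angular": [0, 0, 0], "claw": 1}
    - {"delta_pos": [0.06, 0.003, 0], "angular": [0, 0, 0], "claw": 1}
    - {"delta_pos": [0.0758, 0.0027, 0.01], "angular": [0, 0, 0], "claw": 1}
    - {"delta_pos": [0.0758, 0.0027, 0.03], "angular": [0, 0, 0], "claw": 1}
    - {"delta_pos": [0.0758, 0.0027, 0.05], "angular": [0, 0, 0], "claw": 1}
    - {"delta_pos": [0.0758, 0.0027, 0.065], "angular": [0, 0, 0], "claw": 1}
    - {"delta_pos": [0.0758, 0.0027, 0.065], "angular": [0, 0, 0], "claw": 1}
    - {"delta_pos": [0.0758, 0.0027, 0.065], "angular": [0, 0, 0], "claw": 1}
    - {"delta_pos": [0.0758, 0.0027, 0.065], "angular": [0, 0, 0], "claw": 1}

```text
clock: 5.47
tool_pos: [0.4688, -0.0826, 0.1526]
ee_rot: [0.795, 0.606, 0.0, 0.0]
wrist_force: [-0.5, -0.4, -1.2]
grip_width: 0.0271
finger_force: 59.6
```

```bash
python3 - <<'E'
from h import *
go([.4682,-.0823,.140],-15.4)
f=grab("scene"); cv2.imwrite("pics/s2.png",cv2.resize(f["frame"][120:280,180:380],None,fx=3,fy=3))
E
```

```text
clock 5.47 tcp [ 0.4688 -0.0826  0.1526] F [-0.5 -0.4 -1.2] w 0.0271
delta [ 0.0002 -0.0007  0.0126] ang [ 0.02 -0.    0.03]
```

View pics/s2.png

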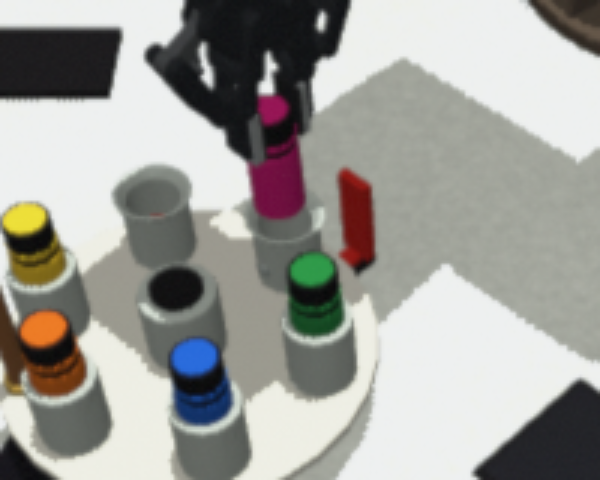

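The crop shows the bottle centred above the pocket mouth, at crop (280,215). Going into the bore.

>>> play_rows:
  series:
    - {"delta_pos": [0, -0.0004, 0.004], "angular": [0, 0, 0], "claw": 1}
    - {"delta_pos": [0, -0.0004, 0.007], "angular": [0, 0, 0], "claw": 1}
    - {"delta_pos": [0, -0.0004, 0.01], "angular": [0, 0, 0], "claw": 1}
    - {"delta_pos": [0, -0.0004, 0.013], "angular": [0, 0, 0], "claw": 1}
    - {"delta_pos": [0, -0.0004, 0.015], "angular": [0, 0, 0], "claw": 1}
    - {"delta_pos": [0, -0.0004, 0.017], "angular": [0, 0, 0], "claw": 1}
    - {"delta_pos": [0, -0.0004, 0.018], "angular": [0, 0, 0], "claw": 1}
    - {"delta_pos": [0, -0.0004, 0.018], "angular": [0, 0, 0], "claw": 1}

```text
clock: 6.18
tool_pos: [0.4678, -0.083, 0.1338]
ee_rot: [0.796, 0.606, -0.0, -0.0]
wrist_force: [-0.9, 1.3, -2.9]
grip_width: 0.0273
finger_force: 59.8
```

>>> play_rows:
  series:
    - {"delta_pos": [0, 0, 0.002], "angular": [0, 0, 0], "claw": 1}
    - {"delta_pos": [0, 0, 0.004], "angular": [0, 0, 0], "claw": 1}
    - {"delta_pos": [0, 0, 0.006], "angular": [0, 0, 0], "claw": 1}
    - {"delta_pos": [0, 0, 0.008], "angular": [0, 0, 0], "claw": 1}
    - {"delta_pos": [0, 0, 0.01], "angular": [0, 0, 0], "claw": 1}
    - {"delta_pos": [0, 0, 0.01], "angular": [0, 0, 0], "claw": 1}
    - {"delta_pos": [0, 0, 0.01], "angular": [0, 0, 0], "claw": 1}

```text
clock: 6.77
tool_pos: [0.4677, -0.083, 0.1238]
ee_rot: [0.796, 0.606, -0.0, -0.0]
wrist_force: [-2.0, 2.4, -3.7]
grip_width: 0.0272
finger_force: 59.4
```

>>> play_rows:
  series:
    - {"delta_pos": [0.0003, -0.0005, 0.001], "angular": [0, 0, 0], "claw": 1}
    - {"delta_pos": [0.0003, -0.0005, 0.002], "angular": [0, 0, 0], "claw": 1}
    - {"delta_pos": [0.0003, -0.0005, 0.003], "angular": [0, 0, 0], "claw": 1}
    - {"delta_pos": [0.0003, -0.0005, 0.004], "angular": [0, 0, 0], "claw": 1}
    - {"delta_pos": [0.0003, -0.0005, 0.004], "angular": [0, 0, 0], "claw": 1}
    - {"delta_pos": [0.0003, -0.0005, 0.004], "angular": [0, 0, 0], "claw": 1}

```text
clock: 7.27
tool_pos: [0.4677, -0.0827, 0.12]
ee_rot: [0.796, 0.606, 0.0, 0.0]
wrist_force: [-0.6, 1.7, -2.3]
grip_width: 0.0272
finger_force: 59.7
```

>>> play_rows:
  series:
    - {"delta_pos": [0, 0, 0.0005], "angular": [0, 0, 0], "claw": 1}
    - {"delta_pos": [0, 0, 0.001], "angular": [0, 0, 0], "claw": 1}
    - {"delta_pos": [0, 0, 0.0015], "angular": [0, 0, 0], "claw": 1}
    - {"delta_pos": [0, 0, 0.002], "angular": [0, 0, 0], "claw": 1}
    - {"delta_pos": [0, 0, 0.002], "angular": [0, 0, 0], "claw": 1}

```text
clock: 7.68
tool_pos: [0.4677, -0.0827, 0.118]
ee_rot: [0.796, 0.606, 0.0, 0.0]
wrist_force: [0.5, 1.9, -1.6]
grip_width: 0.027
finger_force: 59.7
```

>>> play_rows:
  series:
    - {"delta_pos": [0, 0, 0.0005], "angular": [0, 0, 0], "claw": 1}
    - {"delta_pos": [0, 0, 0.001], "angular": [0, 0, 0], "claw": 1}
    - {"delta_pos": [0, 0, 0.0015], "angular": [0, 0, 0], "claw": 1}
    - {"delta_pos": [0, 0, 0.002], "angular": [0, 0, 0], "claw": 1}
    - {"delta_pos": [0, 0, 0.002], "angular": [0, 0, 0], "claw": 1}

```text
clock: 8.1
tool_pos: [0.4676, -0.0827, 0.116]
ee_rot: [0.796, 0.606, -0.0, -0.0]
wrist_force: [-0.4, 1.4, -1.2]
grip_width: 0.0273
finger_force: 59.7
```

28 mm down with no clip felt yet.

>>> play_rows:
  series:
    - {"delta_pos": [0, 0, 0.0005], "angular": [0, 0, 0], "claw": 1}
    - {"delta_pos": [0, 0, 0.001], "angular": [0, 0, 0], "claw": 1}
    - {"delta_pos": [0, 0, 0.0015], "angular": [0, 0, 0], "claw": 1}
    - {"delta_pos": [0, 0, 0.002], "angular": [0, 0, 0], "claw": 1}
    - {"delta_pos": [0, 0, 0.002], "angular": [0, 0, 0], "claw": 1}

```text
clock: 8.52
tool_pos: [0.4676, -0.0826, 0.114]
ee_rot: [0.796, 0.606, -0.0, -0.0]
wrist_force: [-1.1, 2.0, -0.7]
grip_width: 0.0272
finger_force: 59.7
```

>>> play_rows:
  series:
    - {"delta_pos": [0, 0, 0.0005], "angular": [0, 0, 0], "claw": 1}
    - {"delta_pos": [0, 0, 0.001], "angular": [0, 0, 0], "claw": 1}
    - {"delta_pos": [0, 0, 0.0015], "angular": [0, 0, 0], "claw": 1}
    - {"delta_pos": [0, 0, 0.0015], "angular": [0, 0, 0], "claw": 1}

```text
clock: 8.85
tool_pos: [0.4676, -0.0827, 0.1125]
ee_rot: [0.796, 0.606, -0.0, -0.0]
wrist_force: [-1.3, 1.8, -1.1]
grip_width: 0.0273
finger_force: 59.7
```

>>> play_rows:
  series:
    - {"delta_pos": [0, 0, 0.0005], "angular": [0, 0, 0], "claw": 1}
    - {"delta_pos": [0, 0, 0.001], "angular": [0, 0, 0], "claw": 1}
    - {"delta_pos": [0, 0, 0.0015], "angular": [0, 0, 0], "claw": 1}
    - {"delta_pos": [0, 0, 0.0015], "angular": [0, 0, 0], "claw": 1}

```text
clock: 9.18
tool_pos: [0.4676, -0.0826, 0.111]
ee_rot: [0.796, 0.606, -0.0, -0.0]
wrist_force: [-2.3, 3.5, 2.7]
grip_width: 0.027
finger_force: 60.0
```

>>> play_rows:
  series:
    - {"delta_pos": [0, 0, 0.0005], "angular": [0, 0, 0], "claw": 1}
    - {"delta_pos": [0, 0, 0.001], "angular": [0, 0, 0], "claw": 1}
    - {"delta_pos": [0, 0, 0.0015], "angular": [0, 0, 0], "claw": 1}
    - {"delta_pos": [0, 0, 0.0015], "angular": [0, 0, 0], "claw": 1}

```text
clock: 9.52
tool_pos: [0.4675, -0.0826, 0.1095]
ee_rot: [0.796, 0.606, -0.0, -0.0]
wrist_force: [-1.5, 2.6, 0.8]
grip_width: 0.0274
finger_force: 59.8
```

>>> play_rows:
  series:
    - {"delta_pos": [0, 0, 0.0003], "angular": [0, 0, 0], "claw": 1}
    - {"delta_pos": [0, 0, 0.0007], "angular": [0, 0, 0], "claw": 1}
    - {"delta_pos": [0, 0, 0.001], "angular": [0, 0, 0], "claw": 1}
    - {"delta_pos": [0, 0, 0.001], "angular": [0, 0, 0], "claw": 1}

```text
clock: 9.85
tool_pos: [0.4675, -0.0826, 0.1084]
ee_rot: [0.796, 0.606, -0.0, -0.0]
wrist_force: [-2.0, 4.0, 1.1]
grip_width: 0.0272
finger_force: 59.9
```

>>> play_rows:
  series:
    - {"delta_pos": [0, 0, 0.0003], "angular": [0, 0, 0], "claw": 1}
    - {"delta_pos": [0, 0, 0.0007], "angular": [0, 0, 0], "claw": 1}
    - {"delta_pos": [0, 0, 0.001], "angular": [0, 0, 0], "claw": 1}
    - {"delta_pos": [0, 0, 0.001], "angular": [0, 0, 0], "claw": 1}

```text
clock: 10.18
tool_pos: [0.4675, -0.0826, 0.1074]
ee_rot: [0.796, 0.606, -0.0, -0.0]
wrist_force: [-2.0, 2.5, -0.3]
grip_width: 0.0273
finger_force: 59.9
```

>>> play_rows:
  series:
    - {"delta_pos": [0, 0, 0.0003], "angular": [0, 0, 0], "claw": 1}
    - {"delta_pos": [0, 0, 0.0007], "angular": [0, 0, 0], "claw": 1}
    - {"delta_pos": [0, 0, 0.001], "angular": [0, 0, 0], "claw": 1}
    - {"delta_pos": [0, 0, 0.001], "angular": [0, 0, 0], "claw": 1}

```text
clock: 10.52
tool_pos: [0.4675, -0.0826, 0.1065]
ee_rot: [0.796, 0.606, -0.0, -0.0]
wrist_force: [-2.9, 4.1, 1.3]
grip_width: 0.0272
finger_force: 60.0
```

>>> play_rows:
  series:
    - {"delta_pos": [0, 0, 0.0003], "angular": [0, 0, 0], "claw": 1}
    - {"delta_pos": [0, 0, 0.0007], "angular": [0, 0, 0], "claw": 1}
    - {"delta_pos": [0, 0, 0.001], "angular": [0, 0, 0], "claw": 1}
    - {"delta_pos": [0, 0, 0.001], "angular": [0, 0, 0], "claw": 1}

```text
clock: 10.85
tool_pos: [0.4675, -0.0826, 0.1055]
ee_rot: [0.796, 0.606, -0.0, -0.0]
wrist_force: [-3.0, 3.7, -0.1]
grip_width: 0.027
finger_force: 59.9
```

>>> play_rows:
  series:
    - {"delta_pos": [0.0004, -0.0005, 0.0003], "angular": [0, 0, 0], "claw": 1}
    - {"delta_pos": [0.0004, -0.0005, 0.0007], "angular": [0, 0, 0], "claw": 1}
    - {"delta_pos": [0.0004, -0.0005, 0.001], "angular": [0, 0, 0], "claw": 1}
    - {"delta_pos": [0.0004, -0.0005, 0.001], "angular": [0, 0, 0], "claw": 1}

```text
clock: 11.18
tool_pos: [0.4673, -0.0822, 0.1045]
ee_rot: [0.796, 0.606, 0.0, 0.0]
wrist_force: [-3.2, 1.5, -1.1]
grip_width: 0.0272
finger_force: 59.9
```

>>> play_rows:
  series:
    - {"delta_pos": [0, 0, 0.0003], "angular": [0, 0, 0], "claw": 1}
    - {"delta_pos": [0, 0, 0.0007], "angular": [0, 0, 0], "claw": 1}
    - {"delta_pos": [0, 0, 0.001], "angular": [0, 0, 0], "claw": 1}
    - {"delta_pos": [0, 0, 0.001], "angular": [0, 0, 0], "claw": 1}

```text
clock: 11.52
tool_pos: [0.4673, -0.0822, 0.1036]
ee_rot: [0.796, 0.606, 0.0, 0.0]
wrist_force: [-3.1, 1.6, 3.3]
grip_width: 0.0273
finger_force: 60.0
```

Force is rising at 40 mm; this looks like the clip or the seat.

>>> play_rows:
  series:
    - {"delta_pos": [0, 0, 0.0003], "angular": [0, 0, 0], "claw": 1}
    - {"delta_pos": [0, 0, 0.0005], "angular": [0, 0, 0], "claw": 1}
    - {"delta_pos": [0, 0, 0.0005], "angular": [0, 0, 0], "claw": 1}

```text
clock: 11.77
tool_pos: [0.4674, -0.0822, 0.1032]
ee_rot: [0.796, 0.606, 0.0, 0.0]
wrist_force: [-3.2, 1.0, 6.8]
grip_width: 0.0272
finger_force: 60.3
```

>>> play_rows:
  series:
    - {"delta_pos": [0, 0, 0.0003], "angular": [0, 0, 0], "claw": 1}
    - {"delta_pos": [0, 0, 0.0005], "angular": [0, 0, 0], "claw": 1}
    - {"delta_pos": [0, 0, 0.0005], "angular": [0, 0, 0], "claw": 1}

```text
clock: 12.02
tool_pos: [0.4674, -0.0822, 0.1028]
ee_rot: [0.796, 0.606, 0.0, 0.0]
wrist_force: [-4.5, 1.5, 9.4]
grip_width: 0.0273
finger_force: 60.7
```

>>> play_rows:
  series:
    - {"delta_pos": [0, 0, 0.0003], "angular": [0, 0, 0], "claw": 1}
    - {"delta_pos": [0, 0, 0.0005], "angular": [0, 0, 0], "claw": 1}
    - {"delta_pos": [0, 0, 0.0005], "angular": [0, 0, 0], "claw": 1}

```text
clock: 12.27
tool_pos: [0.4674, -0.0822, 0.1025]
ee_rot: [0.796, 0.606, 0.0, 0.0]
wrist_force: [-4.6, 1.1, 14.6]
grip_width: 0.0269
finger_force: 61.2
```

```bash
python3 - <<'E'
from h import *
f=grab("side"); P=cloud(f); z=P[...,2]
f2=grab("scene"); P2=cloud(f2)
for n,g,Q in(("side",f,P),("scene",f2,P2)):
    H,S,V=cv2.split(cv2.cvtColor(g["frame"],cv2.COLOR_BGR2HSV))
    m=(H>155)&(H<176)&(S>100)&(V>50)&(np.hypot(Q[...,0]-.467,Q[...,1]+.082)<.03)&(g["depth"]>0)
    q=Q[m]; print(n,len(q),np.percentile(q[:,2],[1,10,50,90,99]).round(4))
go([.467,-.082,.1],-15.4)
E
```

```text
side 137 [0.0885 0.0923 0.1009 0.1274 0.1281]
scene 236 [0.0869 0.0891 0.1063 0.1289 0.1507]
clock 12.37 tcp [ 0.4674 -0.0822  0.1025] F [-4.3  2.  14.3] w 0.027
delta [ 0.0001 -0.0004  0.0025] ang [ 0.03 -0.   -0.03]
```

Contact at 33 mm and a steady rise from 40 mm fit the clip at 33 and home at 40. One more small step will confirm it.

>>> play_rows:
  series:
    - {"delta_pos": [0, 0, 0.0002], "angular": [0, 0, 0], "claw": 1}
    - {"delta_pos": [0, 0, 0.0004], "angular": [0, 0, 0], "claw": 1}
    - {"delta_pos": [0, 0, 0.0004], "angular": [0, 0, 0], "claw": 1}
    - {"delta_pos": [0, 0, 0.0004], "angular": [0, 0, 0], "claw": 1}

```text
clock: 12.7
tool_pos: [0.4675, -0.0822, 0.1022]
ee_rot: [0.796, 0.606, 0.0, 0.0]
wrist_force: [-6.6, 2.2, 17.5]
grip_width: 0.0274
finger_force: 61.7
```

19 N without giving way is more than the clip needs, so it is on the hard stop. Unloading, releasing, rising and checking.

>>> play_rows:
  series:
    - {"delta_pos": [0, 0, -0.0008], "angular": [0, 0, 0], "claw": 1}
    - {"delta_pos": [0, 0, -0.0008], "angular": [0, 0, 0], "claw": 1}
    - {"delta_pos": [0, 0, -0.0008], "angular": [0, 0, 0], "claw": 0.2}
    - {"delta_pos": [0, 0, -0.0008], "angular": [0, 0, 0], "claw": -0.2}
    - {"delta_pos": [0, 0, -0.0008], "angular": [0, 0, 0], "claw": -0.2}
    - {"delta_pos": [0, 0, -0.0008], "angular": [0, 0, 0], "claw": -0.2}
    - {"delta_pos": [0, 0, -0.0008], "angular": [0, 0, 0], "claw": -0.2}
    - {"delta_pos": [0, 0, -0.0008], "angular": [0, 0, 0], "claw": -0.2}

```text
clock: 13.37
tool_pos: [0.4673, -0.0822, 0.1024]
ee_rot: [0.796, 0.606, 0.0, 0.0]
wrist_force: [-0.3, -0.4, 0.1]
grip_width: 0.0515
finger_force: 0.0
```

>>> play_rows:
  series:
    - {"delta_pos": [0, 0, -0.03], "angular": [0, 0, 0], "claw": -0.2}
    - {"delta_pos": [0, 0, -0.06], "angular": [0, 0, 0], "claw": -0.2}
    - {"delta_pos": [0, 0, -0.09], "angular": [0, 0, 0], "claw": -0.2}
    - {"delta_pos": [-0.04, 0, -0.12], "angular": [0, 0, 0], "claw": -0.2}
    - {"delta_pos": [-0.07, 0, -0.12], "angular": [0, 0, 0], "claw": -0.2}
    - {"delta_pos": [-0.07, 0, -0.12], "angular": [0, 0, 0], "claw": -0.2}
    - {"delta_pos": [-0.07, 0, -0.12], "angular": [0, 0, 0], "claw": -0.2}
    - {"delta_pos": [-0.07, 0, -0.12], "angular": [0, 0, 0], "claw": -0.2}

```text
clock: 14.03
tool_pos: [0.4484, -0.1496, 0.2223]
ee_rot: [0.796, 0.605, -0.0, -0.0]
wrist_force: [0.3, -0.2, -0.6]
grip_width: 0.051
finger_force: 0.0
```

```bash
python3 - <<'E'
from h import *
go([.6187,-.1727,.21],44.6)
for n in("scene","side","wrist"):
    f=grab(n); P=cloud(f); z=P[...,2]; ok=f["depth"]>0
    H,S,V=cv2.split(cv2.cvtColor(f["frame"],cv2.COLOR_BGR2HSV))
    q=P[ok&(z>.115)&(z<.15)&(np.hypot(P[...,0]-.467,P[...,1]+.082)<.025)]
    print(n,"cap top",len(q),np.percentile(q[:,2],[10,50,90]).round(4) if len(q) else"",cv2.minEnclosingCircle(q[:,:2].astype(np.float32)) if len(q) else "")
    q=P[ok&(abs(z-.132)<.006)&(np.hypot(P[...,0]-.548,P[...,1]+.1)<.12)&(np.hypot(P[...,0]-.467,P[...,1]+.082)>.04)]
    print("  others",np.median(q[:,2]).round(4))
    q=P[ok&(z>.163)&(z<.173)&(np.hypot(P[...,0]-.619,P[...,1]+.172)<.03)]
    if len(q): print("  post",len(q),q.mean(0).round(4),cv2.minEnclosingCircle(q[:,:2].astype(np.float32)))
    cv2.imwrite(f"pics/{n}3.png",f["frame"])
E
```

```text
clock 14.03 tcp [ 0.4484 -0.1496  0.2223] F [ 0.3 -0.2 -0.6] w 0.051
delta [0.0232 0.1703 0.0122] ang [-1.00e-02 -2.00e-02 -6.01e+01]
scene cap top 227 [0.1186 0.1284 0.1302] ((0.4648844003677368, -0.08082690834999084), 0.01633302867412567)
  others 0.1328
  post 60 [ 0.6197 -0.1724  0.1676] ((0.6191281676292419, -0.173466756939888), 0.007330070249736309)
side cap top 160 [0.1172 0.1265 0.1285] ((0.4631260335445404, -0.08070549368858337), 0.015755146741867065)
  others 0.1317
  post 26 [ 0.6173 -0.1725  0.1666] ((0.6160330772399902, -0.16983261704444885), 0.004632814787328243)
wrist cap top 1723 [0.1274 0.1283 0.1293] ((0.4677742123603821, -0.08279233425855637), 0.014399186708033085)
  others 0.1324
  post 546 [ 0.6193 -0.1739  0.1673] ((0.6206520795822144, -0.17465831339359283), 0.007359369657933712)
```

View pics/wrist3.png

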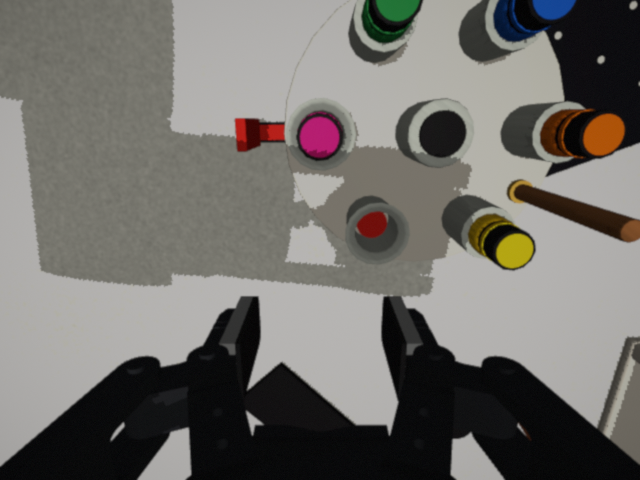

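The wrist view shows the magenta cap at (320,136), upright in the pocket, with its top about 4 mm below the other bottles (underside ~40 mm down). To be sure it is home and not on the clip, I'll press the cap top stiffly with closed fingers.

>>> play_rows:
  series:
    - {"delta_pos": [0.035, 0, 0], "angular": [0, 0, 0], "claw": 1}
    - {"delta_pos": [0.07, 0, 0], "angular": [0, 0, 0], "claw": 1}
    - {"delta_pos": [0.07, 0, 0], "angular": [0, 0, 0], "claw": 1}
    - {"delta_pos": [0.07, 0, 0.03], "angular": [0, 0, 0], "claw": 1}
    - {"delta_pos": [0.07, 0, 0.06], "angular": [0, 0, 0], "claw": 1}
    - {"delta_pos": [0.07, 0, 0.08], "angular": [0, 0, 0], "claw": 1}
    - {"delta_pos": [0.07, 0, 0.09], "angular": [0, 0, 0], "claw": 1}
    - {"delta_pos": [0.07, 0, 0.0925], "angular": [0, 0, 0], "claw": 1}
    - {"delta_pos": [0.07, 0, 0.0925], "angular": [0, 0, 0], "claw": 1}
    - {"delta_pos": [0.07, 0, 0.0925], "angular": [0, 0, 0], "claw": 1}

```text
clock: 15.02
tool_pos: [0.4676, -0.0818, 0.1303]
ee_rot: [0.795, 0.606, 0.0, 0.0]
wrist_force: [-0.2, -0.7, 0.1]
grip_width: -0.0
finger_force: 0.0
```

>>> play_rows:
  series:
    - {"delta_pos": [0, 0, 0.0005], "angular": [0, 0, 0], "claw": 1}
    - {"delta_pos": [0, 0, 0.001], "angular": [0, 0, 0], "claw": 1}
    - {"delta_pos": [0, 0, 0.001], "angular": [0, 0, 0], "claw": 1}

```text
clock: 15.27
tool_pos: [0.4676, -0.0822, 0.1295]
ee_rot: [0.796, 0.606, 0.0, 0.0]
wrist_force: [-0.6, 0.2, -0.6]
grip_width: 0.0003
finger_force: 0.0
```

>>> play_rows:
  series:
    - {"delta_pos": [0, 0, 0.0003], "angular": [0, 0, 0], "claw": 1}
    - {"delta_pos": [0, 0, 0.0005], "angular": [0, 0, 0], "claw": 1}
    - {"delta_pos": [0, 0, 0.0005], "angular": [0, 0, 0], "claw": 1}

```text
clock: 15.52
tool_pos: [0.4673, -0.0822, 0.1286]
ee_rot: [0.796, 0.606, 0.0, 0.0]
wrist_force: [-0.6, 0.4, -0.5]
grip_width: -0.0003
finger_force: 0.0
```

>>> play_rows:
  series:
    - {"delta_pos": [0, 0, 0.0003], "angular": [0, 0, 0], "claw": 1}
    - {"delta_pos": [0, 0, 0.0005], "angular": [0, 0, 0], "claw": 1}
    - {"delta_pos": [0, 0, 0.0005], "angular": [0, 0, 0], "claw": 1}

```text
clock: 15.77
tool_pos: [0.4672, -0.0821, 0.1279]
ee_rot: [0.796, 0.606, -0.0, -0.0]
wrist_force: [0.4, 0.3, 0.5]
grip_width: -0.0001
finger_force: 0.0
```

>>> play_rows:
  series:
    - {"delta_pos": [0, 0, 0.0003], "angular": [0, 0, 0], "claw": 1}
    - {"delta_pos": [0, 0, 0.0005], "angular": [0, 0, 0], "claw": 1}
    - {"delta_pos": [0, 0, 0.0005], "angular": [0, 0, 0], "claw": 1}

```text
clock: 16.02
tool_pos: [0.4673, -0.0822, 0.1275]
ee_rot: [0.796, 0.606, 0.0, 0.0]
wrist_force: [0.0, 0.3, 3.7]
grip_width: 0.0
finger_force: 1.8
```

>>> play_rows:
  series:
    - {"delta_pos": [0, 0, 0.0003], "angular": [0, 0, 0], "claw": 1}
    - {"delta_pos": [0, 0, 0.0005], "angular": [0, 0, 0], "claw": 1}
    - {"delta_pos": [0, 0, 0.0005], "angular": [0, 0, 0], "claw": 1}

```text
clock: 16.27
tool_pos: [0.4674, -0.0822, 0.1272]
ee_rot: [0.796, 0.606, 0.0, 0.0]
wrist_force: [-1.4, 0.8, 7.1]
grip_width: -0.0001
finger_force: 3.8
```

>>> play_rows:
  series:
    - {"delta_pos": [0, 0, -0.03], "angular": [0, 0, 0], "claw": 1}
    - {"delta_pos": [0, 0, -0.06], "angular": [0, 0, 0], "claw": 1}
    - {"delta_pos": [-0.02, 0, -0.09], "angular": [0, 0, 0], "claw": 1}
    - {"delta_pos": [-0.06, 0, -0.1], "angular": [0, 0, 0], "claw": 1}
    - {"delta_pos": [-0.1, 0, -0.1], "angular": [0, 0, 0], "claw": 1}
    - {"delta_pos": [-0.14, 0.02, -0.1], "angular": [0, 0, 0], "claw": -0.2}
    - {"delta_pos": [-0.14, 0.02, -0.1], "angular": [0, 0, 0], "claw": -0.2}
    - {"delta_pos": [-0.14, 0.02, -0.1], "angular": [0, 0, 0], "claw": -0.2}
    - {"delta_pos": [-0.14, 0.02, -0.1], "angular": [0, 0, 0], "claw": -0.2}

```text
clock: 17.02
tool_pos: [0.4489, -0.2223, 0.2266]
ee_rot: [0.796, 0.605, -0.0, -0.001]
wrist_force: [-0.2, 0.0, 0.1]
grip_width: 0.0484
finger_force: 0.0
```

```bash
python3 - <<'E'
from h import *
f=grab("wrist"); P=cloud(f); z=P[...,2]; ok=f["depth"]>0
H,S,V=cv2.split(cv2.cvtColor(f["frame"],cv2.COLOR_BGR2HSV))
m=ok&((H<6)|(H>174))&(S>130)&(np.hypot(P[...,0]-.488,P[...,1]+.163)<.02)
print("seat next",m.sum(),np.percentile(P[m],[5,50,95],axis=0).round(4).tolist())
for c in((.467,-.082),(.488,-.163)):
    q=P[ok&(abs(z-.092)<.004)&(np.hypot(P[...,0]-c[0],P[...,1]-c[1])<.03)]; print("rim",q.mean(0).round(4),len(q))
q=P[ok&(z>.12)&(z<.14)&(np.hypot(P[...,0]-.467,P[...,1]+.082)<.02)];print("cap",np.median(q,0).round(4))
q=P[ok&(z>.163)&(z<.173)&(np.hypot(P[...,0]-.619,P[...,1]+.172)<.03)];print("post",q.mean(0).round(4) if len(q) else 0)
go([.6192,-.1735,.21],44.6)
E
```

```text
seat next 802 [[0.4804, -0.1749, 0.0581], [0.4906, -0.1646, 0.0593], [0.5007, -0.1546, 0.0605]]
rim [ 0.4679 -0.0909  0.0913] 1584
rim [ 0.4913 -0.1644  0.0911] 1866
cap [ 0.4666 -0.087   0.1283]
post [ 0.6198 -0.1748  0.1674]
clock 17.07 tcp [ 0.4488 -0.2216  0.2266] F [0.4 0.3 0.3] w 0.0511
delta [0.0917 0.1514 0.0165] ang [-4.000e-02 -6.000e-02 -6.004e+01]
```

The empty pocket's seat reads 59 mm high, i.e. ~55 mm when pressed. That fits home at ~52 mm rather than ~45 mm, so step 1 is done. Now to the post at (.6195,-.174) with the closing axis tangential.

>>> play_rows:
  series:
    - {"delta_pos": [0.0913, 0.152, 0], "angular": [0, 0, -60], "claw": 0.05}
    - {"delta_pos": [0.0913, 0.152, 0], "angular": [0, 0, -60], "claw": 0.05}
    - {"delta_pos": [0.0913, 0.152, 0], "angular": [0, 0, -60], "claw": 0.05}
    - {"delta_pos": [0.0913, 0.152, 0], "angular": [0, 0, -60], "claw": 0.05}
    - {"delta_pos": [0.0913, 0.152, 0], "angular": [0, 0, -60], "claw": 0.05}
    - {"delta_pos": [0.0913, 0.152, 0], "angular": [0, 0, -60], "claw": 0.05}
    - {"delta_pos": [0.0913, 0.152, 0], "angular": [0, 0, -60], "claw": 0.05}
    - {"delta_pos": [0.0913, 0.152, 0], "angular": [0, 0, -60], "claw": 0.05}
    - {"delta_pos": [0.0913, 0.152, 0], "angular": [0, 0, -60], "claw": 0.05}
    - {"delta_pos": [0.0913, 0.152, 0], "angular": [0, 0, -60], "claw": 0.05}
    - {"delta_pos": [0.0913, 0.152, 0], "angular": [0, 0, -60], "claw": 0.05}
    - {"delta_pos": [0.0913, 0.152, 0], "angular": [0, 0, -60], "claw": 0.05}

```text
clock: 18.07
tool_pos: [0.62, -0.1739, 0.2269]
ee_rot: [0.387, 0.922, 0.0, -0.0]
wrist_force: [0.5, -0.3, 0.5]
grip_width: 0.0403
finger_force: 0.0
```

```bash
python3 - <<'E'
from h import *
f=grab("wrist"); P=cloud(f); z=P[...,2]; ok=f["depth"]>0
q=P[ok&(z>.163)&(z<.173)&(np.hypot(P[...,0]-.619,P[...,1]+.172)<.03)];print("post",len(q),q.mean(0).round(4) if len(q) else 0)
go([.6195,-.174,.145],44.6)
cv2.imwrite("pics/w4.png",f["frame"])
E
```

```text
post 449 [ 0.6207 -0.1744  0.1677]
clock 18.12 tcp [ 0.62   -0.1742  0.2269] F [ 0.3 -0.3  0.9] w 0.0404
delta [ 0.0005 -0.0002  0.0819] ang [-0.   -0.01 -0.1 ]
```

View pics/w4.png

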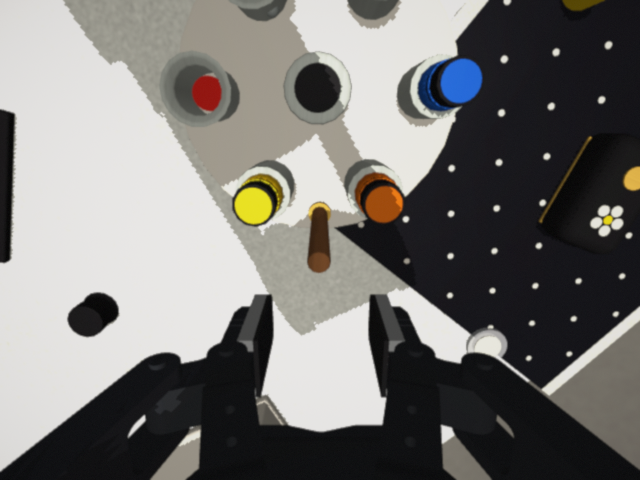

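The wrist view shows the post top at (319,262), midway between the fingers. Descending around it to z = 0.145 and closing to 22 mm.

>>> play_rows:
  series:
    - {"delta_pos": [0, 0, 0.03], "angular": [0, 0, 0], "claw": 0.05}
    - {"delta_pos": [0, 0, 0.055], "angular": [0, 0, 0], "claw": 0.05}
    - {"delta_pos": [0, 0, 0.075], "angular": [0, 0, 0], "claw": 0.05}
    - {"delta_pos": [0, 0, 0.082], "angular": [0, 0, 0], "claw": 0.05}
    - {"delta_pos": [0, 0, 0.082], "angular": [0, 0, 0], "claw": 0.05}
    - {"delta_pos": [0, 0, 0.082], "angular": [0, 0, 0], "claw": 0.48}
    - {"delta_pos": [0, 0, 0.082], "angular": [0, 0, 0], "claw": 0.48}
    - {"delta_pos": [0, 0, 0.082], "angular": [0, 0, 0], "claw": 0.48}
    - {"delta_pos": [0, 0, 0.082], "angular": [0, 0, 0], "claw": 0.48}
  newtons: 30

```text
clock: 18.87
tool_pos: [0.6207, -0.175, 0.1462]
ee_rot: [0.386, 0.922, 0.0, 0.001]
wrist_force: [-0.1, -0.3, -0.2]
grip_width: 0.0218
finger_force: 0.0
```

```bash
python3 - <<'E'
from h import *
s=ctrl.state(); r=R.from_quat(s["ee_rot"]); go([.62,-.174,.145],44.6)
ax=np.array([.5500,-.1030])
for t in range(0,61,5):
    a=np.radians(-45.6-t); w=np.array([*(ax+.0997*np.array([np.cos(a),np.sin(a)])),s["tool_pos"][2]])
    print(t,w.round(4),r.inv().apply(w-s["tool_pos"]).round(4))
E
```

```text
clock 18.87 tcp [ 0.6207 -0.175   0.1462] F [-0.1 -0.3 -0.2] w 0.0218
delta [0.0012 0.0002 0.0012] ang [ 0.04  0.09 -0.03]
0 [ 0.6198 -0.1742  0.1462] [ 0.0012 -0.0001 -0.    ]
5 [ 0.6133 -0.18    0.1462] [ 0.0016 -0.0088 -0.    ]
10 [ 0.6063 -0.1853  0.1462] [ 0.0028 -0.0174 -0.    ]
15 [ 0.5989 -0.1899  0.1462] [ 0.0047 -0.0259 -0.    ]
20 [ 0.5912 -0.1938  0.1462] [ 0.0074 -0.0342 -0.    ]
25 [ 0.5831 -0.197   0.1462] [ 0.0107 -0.0422 -0.    ]
30 [ 0.5748 -0.1996  0.1462] [ 0.0147 -0.0499 -0.0001]
35 [ 0.5663 -0.2014  0.1462] [ 0.0194 -0.0572 -0.0001]
40 [ 0.5576 -0.2024  0.1462] [ 0.0248 -0.0641 -0.0001]
45 [ 0.549  -0.2027  0.1462] [ 0.0306 -0.0705 -0.0001]
50 [ 0.5403 -0.2022  0.1462] [ 0.0371 -0.0764 -0.0001]
55 [ 0.5317 -0.201   0.1462] [ 0.044  -0.0817 -0.0001]
60 [ 0.5232 -0.199   0.1462] [ 0.0513 -0.0863 -0.0001]
```

>>> play_rows:
  series:
    - {"delta_pos": [0.0014, -0.0044, 0], "angular": [0, 0, 2.5], "claw": 0.48}
    - {"delta_pos": [0.0016, -0.0088, 0], "angular": [0, 0, 5], "claw": 0.48}
    - {"delta_pos": [0.0021, -0.0131, 0], "angular": [0, 0, 7.5], "claw": 0.48}
    - {"delta_pos": [0.0028, -0.0174, 0], "angular": [0, 0, 10], "claw": 0.48}
    - {"delta_pos": [0.0037, -0.0217, 0], "angular": [0, 0, 12.5], "claw": 0.48}
    - {"delta_pos": [0.0047, -0.0259, 0], "angular": [0, 0, 15], "claw": 0.48}
    - {"delta_pos": [0.006, -0.0301, 0], "angular": [0, 0, 17.5], "claw": 0.48}
    - {"delta_pos": [0.0074, -0.0342, 0], "angular": [0, 0, 20], "claw": 0.48}
    - {"delta_pos": [0.009, -0.0382, 0], "angular": [0, 0, 22.5], "claw": 0.48}
    - {"delta_pos": [0.0107, -0.0422, 0], "angular": [0, 0, 25], "claw": 0.48}

```text
clock: 19.7
tool_pos: [0.584, -0.1971, 0.1459]
ee_rot: [0.578, 0.816, 0.001, 0.002]
wrist_force: [8.1, 0.4, -2.5]
grip_width: 0.0223
finger_force: 3.5
```

```bash
python3 - <<'E'
from h import *
s=ctrl.state(); r=R.from_quat(s["ee_rot"]); go([.5831,-.197,.1462],19.6)
ax=np.array([.5500,-.1030])
for t in range(25,61,5):
    a=np.radians(-45.6-t); w=np.array([*(ax+.0997*np.array([np.cos(a),np.sin(a)])),.1462])
    print(t,r.inv().apply(w-s["tool_pos"]).round(4))
f=grab("scene"); P=cloud(f); z=P[...,2]; q=P[(z>.145)&(z<.175)&(np.hypot(P[...,0]-.583,P[...,1]+.197)<.03)]
H,S,V=cv2.split(cv2.cvtColor(f["frame"],cv2.COLOR_BGR2HSV))
m=(H>155)&(H<176)&(S>100)&(V>50)&(z>.12)&(z<.135)
a=P[m].mean(0); print("magenta cap",a.round(4),np.degrees(np.arctan2(a[1]+.103,a[0]-.55)))
E
```

```text
clock 19.7 tcp [ 0.584  -0.1971  0.1459] F [ 8.1  0.4 -2.5] w 0.0223
delta [ 0.0004 -0.0008 -0.0003] ang [ 0.17  0.11 -0.16]
25 [ 0.0004 -0.0008 -0.0003]
30 [ 0.0008 -0.0095 -0.0003]
35 [ 0.0019 -0.0181 -0.0003]
40 [ 0.0038 -0.0266 -0.0003]
45 [ 0.0064 -0.0349 -0.0004]
50 [ 0.0097 -0.0429 -0.0004]
55 [ 0.0138 -0.0506 -0.0004]
60 [ 0.0184 -0.058  -0.0005]
magenta cap [ 0.4801 -0.0511  0.129 ] 143.42886525864554
```

The magenta cap has turned ~21°, as expected with the slack. Continuing to the click.

>>> play_rows:
  series:
    - {"delta_pos": [0.0005, -0.0052, 0], "angular": [0, 0, 2.5], "claw": 0.48}
    - {"delta_pos": [0.0008, -0.0095, 0], "angular": [0, 0, 5], "claw": 0.48}
    - {"delta_pos": [0.0013, -0.0138, 0], "angular": [0, 0, 7.5], "claw": 0.48}
    - {"delta_pos": [0.0019, -0.0181, 0], "angular": [0, 0, 10], "claw": 0.48}
    - {"delta_pos": [0.0028, -0.0224, 0], "angular": [0, 0, 12.5], "claw": 0.48}
    - {"delta_pos": [0.0038, -0.0266, 0], "angular": [0, 0, 15], "claw": 0.48}
    - {"delta_pos": [0.0064, -0.0349, 0], "angular": [0, 0, 20], "claw": 0.48}
    - {"delta_pos": [0.0097, -0.0429, 0], "angular": [0, 0, 25], "claw": 0.48}
    - {"delta_pos": [0.0138, -0.0506, 0], "angular": [0, 0, 30], "claw": 0.48}
    - {"delta_pos": [0.0184, -0.058, 0], "angular": [0, 0, 35], "claw": 0.48}
    - {"delta_pos": [0.0184, -0.058, 0], "angular": [0, 0, 35], "claw": 0.48}
    - {"delta_pos": [0.0184, -0.058, 0], "angular": [0, 0, 35], "claw": 0.48}

```text
clock: 20.75
tool_pos: [0.5219, -0.199, 0.1455]
ee_rot: [0.795, 0.607, 0.0, 0.0]
wrist_force: [0.2, -0.9, -0.2]
grip_width: 0.022
finger_force: 0.0
```

>>> play_rows:
  series:
    - {"delta_pos": [0, 0, 0], "angular": [0, 0, 0], "claw": 0.48}
    - {"delta_pos": [0, 0, 0], "angular": [0, 0, 0], "claw": 0.2}
    - {"delta_pos": [0, 0, 0], "angular": [0, 0, 0], "claw": 0.05}
    - {"delta_pos": [0, 0, 0], "angular": [0, 0, 0], "claw": 0.05}
    - {"delta_pos": [0, 0, 0], "angular": [0, 0, 0], "claw": 0.05}
    - {"delta_pos": [0, 0, -0.02], "angular": [0, 0, 0], "claw": 0.05}
    - {"delta_pos": [0, 0, -0.05], "angular": [0, 0, 0], "claw": 0.05}
    - {"delta_pos": [0, 0, -0.09], "angular": [0, 0, 0], "claw": 0.05}
    - {"delta_pos": [-0.03, 0, -0.11], "angular": [0, 0, 0], "claw": 0.05}
    - {"delta_pos": [-0.06, 0, -0.11], "angular": [0, 0, 0], "claw": 0.05}
    - {"delta_pos": [-0.06, 0, -0.11], "angular": [0, 0, 0], "claw": 0.05}
    - {"delta_pos": [-0.06, 0, -0.11], "angular": [0, 0, 0], "claw": 0.05}

```text
clock: 21.75
tool_pos: [0.5055, -0.2579, 0.2552]
ee_rot: [0.796, 0.605, 0.0, 0.0]
wrist_force: [0.1, -0.4, -0.4]
grip_width: 0.0407
finger_force: 0.0
```

```bash
python3 - <<'E'
from h import *
go([.5,-.2,.25],-15.4)
for n in("scene","side","wrist"):
    f=grab(n); P=cloud(f); z=P[...,2]; ok=f["depth"]>0
    q=P[ok&(abs(z-.092)<.004)&(np.hypot(P[...,0]-.468,P[...,1]+.082)<.03)]
    if len(q): print(n,"mouth at pointer",cv2.minEnclosingCircle(q[:,:2].astype(np.float32)))
    q=P[ok&(z>.115)&(z<.15)&(np.hypot(P[...,0]-.528,P[...,1]+.02)<.025)]
    if len(q): print(" cap",np.percentile(q[:,2],[10,50,90]).round(4),np.median(q,0).round(4))
    q=P[ok&(z>.079)&(z<.086)&(P[...,1]>.18)&(P[...,1]<.33)&(abs(P[...,0]-.52)<.05)]
    for y in(.224,.301):
        t=q[abs(q[:,1]-y)<.03]
        if len(t): print(" bystander",np.median(t,0).round(3))
f=grab("scene"); cv2.imwrite("pics/s5.png",f["frame"])
E
```

```text
clock 21.75 tcp [ 0.5055 -0.2579  0.2552] F [ 0.1 -0.4 -0.4] w 0.0407
delta [ 0.0543 -0.0208  0.0052] ang [ 0.03  0.01 -0.13]
scene mouth at pointer ((0.465670645236969, -0.08093280345201492), 0.02578727714717388)
 cap [0.1186 0.1283 0.1302] [ 0.5298 -0.0178  0.1283]
 bystander [0.511 0.224 0.083]
 bystander [0.527 0.301 0.083]
side mouth at pointer ((0.46650564670562744, -0.08144082129001617), 0.026965763419866562)
 cap [0.1176 0.1267 0.1287] [ 0.5239 -0.0154  0.1267]
 bystander [0.508 0.224 0.082]
 bystander [0.525 0.301 0.082]
wrist mouth at pointer ((0.4683364927768707, -0.08292698115110397), 0.025112316012382507)
```

View pics/s5.png

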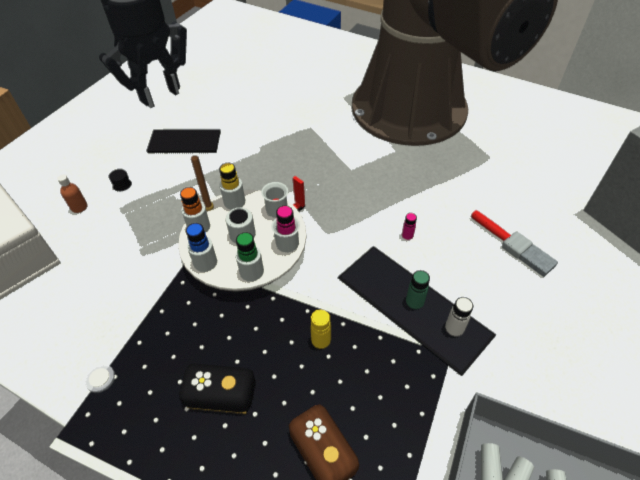

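The scene view shows the magenta bottle upright at (286,230) in its pocket, one place clockwise. The empty pocket is at the flag (276,198), its mouth within 1 mm of the start position. Green and white have not moved, and the gripper is clear.

```bash
python3 -c "
from cell import ctrl
print(ctrl.hand_in())"
```

```text
the job is handed in; nothing more can be done
None
```

I handed the job in at about 22 s: the magenta bottle is in its pocket, judged fully home from force and height, and the wheel is one click clockwise with the empty pocket at the pointer; the hand-in returned no verdict.

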